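# Click the notched die into the clay extruder's head

### The job

Take the tall notched die off the wooden board, lower it upright into the slot in the top of the clay extruder's head, and press it gently down past the sprung side ball until the ball clicks into its notch and the die is fully home. The stop inside sits at a different height from one set-up to the next, so feel for the click and for the buffer below it rather than forcing the die; leave it held there, let go, and do not disturb the blank, the stamp, the pot or the jar.

Things in the scene. Friction and masses are not known exactly. Their poses are not given: they have to be found in the camera images.
- die: The die to load, on the board: upright aluminium block 24 mm thick (its x) x 44 wide (y) x 70 tall, grip tab on top, about 0.25 kg. Each narrow side (+y, -y) has a notch 6 mm deep from z = 24 to 35 mm across the full thickness, so it works either way round. Bottom edges bevelled 45 degrees (4 mm on narrow, 3 mm on broad sides). A dark disc on each broad face. Origin: centre of underside; z up.
- tab (a point): Middle of the die's steel grip tab, 88 mm above the die's origin; axes as the die's. The tab is 14 mm thick (x) x 34 mm wide (y) and rises from 70 to 104 mm above the die's underside.
- head: Extruder die head, fixed to the table: aluminium block 70 (x) x 104 (y) x 90 mm tall on a foot plate 130 x 150 x 8 mm, with a housing 12 mm out on its +y side. The barrel (66 mm across, end cap 76 mm, up to z = 79 mm) and crank run out 265 mm along +x. A slot for the die goes straight down from the top. Origin: on the slot's axis at table height.
- mouth (a point): Centre of the slot's mouth in the head's top, 90 mm above the head's origin; axes as the head's. The slot is 26 mm (x) x 46 mm (y): the die goes in upright, its x along the head's x (either way round), with 1 mm of play each side. An insert inside carries the ball and the pad; its height is not measured, and differs by up to 12 mm either way between set-ups.
- plunger (a joint): How far the sprung side ball (10 mm across, 4.5 mm into the slot from the +y wall, centre 29.5 mm above the pad) is pushed back, m: 0 out (free or in the notch), about 0.0015 to 0.0045 riding on the die. Pressing down: a bump of about 8 to 16 N some 27 to 31 mm before home, then 1 to 3 N, then 7 to 2 mm before home the ball snaps into the notch, drawing the die down by 4 to 8 N (the click).
- buffer (a joint): How far the sprung pad at the slot's bottom is pushed down, m: 0 free, 10 N per mm; more than 0.002 (20 N) damages it. The die is home with its underside on the pad: 24 to 48 mm above the head's origin (42 to 66 mm below the mouth), depending on the set-up; press until the pad is felt after the click, a few N, no more.
- board: Wooden ware board 150 mm (x) x 330 mm (y) x 12 mm thick, fixed; origin at the centre of its underside. The die, the blank and the stamp stand on it in a row along its y, 105 mm apart, in any order.
- blank: Bystander on the board: a broad low aluminium blank 34 x 60 x 38 mm without notches, with a grip tab up to 65 mm; does not fit the slot. Origin: centre of the underside.
- stamp: Bystander on the board: a turned wooden stamp 48 mm across, 78 mm tall. Origin: centre of the underside.
- pot: Bystander: terracotta cup 72 mm across, 70 mm tall, on the table. Origin: centre of the underside.
- jar: Bystander: glass jar 60 mm across, 85 mm tall, on the table. Origin: centre of the underside.

How it is judged:
By the outcome, as a careful person would: the job done as asked, in the order asked, and still so for the second after the job is handed in, with the robot touching nothing.
It also fails if it takes over 64 s, if anything falls off the work surface, if the arm or the gripper's body presses on something with over 40 N, if the wrist force passes 120 N, or if a joint passes its speed limit or range.

### The arm

A 6-joint arm with a two-finger parallel gripper is mounted at the origin on the work surface. World frame = base frame: x ahead of the robot, y to its left, z up, the work surface at z = 0. Lengths are in m, angles in rad, forces in N, time in s.
With the tool pointing down it reaches from about 0.3 to 0.775 m from the base axis. Payload 14.6 kg.
Tool frame: the origin (TCP) lies on the centre line of the jaws, within the pads' length; the fingertips stand 19 mm ahead of it and the grasp point (between the pads) is the TCP; z points along the fingers, y is the direction in which the jaws open and shut (so a half turn about z gives the same grasp; the last joint's range is limited). The gripper opens to 94 mm and grips with 3 to 60 N. Pads are 16 mm wide; open, the fingers measure 119 mm over their backs; the gripper's body (75 mm by 177 mm) begins 78 mm behind the grasp point.
Start: joints at [1.144, 0.3, 1.521, -0, 1.321, -0.067], TCP at [0.194, 0.515, 0.224] pointing down, gripper open.
Joint ranges: [-3.03, 3.03], [-0.79, 2.21], [0.23, 2.52], [-1.04, 4.18], [0, 3.07], [-2.55, 2.55]. Speed limits (rad/s): [2.22, 2.22, 2.57, 3.14, 3.14, 3.14].

### API

Orientations are given as [roll, pitch, yaw] about the fixed x, y, z axes, in that order (R = Rz(yaw) Ry(pitch) Rx(roll)).
In Python, from station import ctrl gives the robot as it stands. The module is installed in compiled form; this text tells all that it offers.
- The arm moves only by the shell command python3 -m creep 'ROWS' [FORCE]. ROWS is a JSON object of lists of equal length, an entry for each row: "translation": the shift along the world's x, y, z in mm, a list of three; "yaw": the turn about the world's z in rad; "gripper": the closure in counts, from 0 (fully open) to 255 (shut). A call has 1 to 5 rows; each row is the pose to reach, as a shift and turn from the pose measured when the call began; what a row does not reach only later rows make up. A row lasts 1/12 s, in which the tool goes at most 41.7 mm and 7.16 degrees, less where a joint would pass 70% of its speed; a pose out of reach is approached as far as the arm can. A call with a gripper value outside its range is refused whole. The fingers move at their own pace and stop on an object; FORCE is the grip in N (left out, the last holds). Time passes only in rows, so rows that repeat a pose let the fingers close. It gives the time, the measured TCP pose, the force and the opening at its end, in the units of the state.
- ctrl.get_obs(): the state, without advancing time (a new reading comes with each control period).
- ctrl.camera(name): name is "scene" or "top"; returns a dict with "pixels" (420x560x3 uint8, red, green, blue), "depth" (420x560 float32, m along the optical axis (not along the pixel's ray), 0 where there is no reading), "fx", "fy", "cx", "cy" (pixels), "R" (3x3) and "t" (3): a world point X has camera coordinates R X + t. Camera axes: x right, y down, z forward; pixel columns grow to the right and rows downward; lengths in m; the calibration is good to about 2 mm. A picture is of the moment at which its call begins.
- ctrl.hand_in(): hands the job in, once; it reports no verdict.
The state is a dict: "time_s": time; "qpos": joint angles; "joint_vel": joint speeds; "tau": joint torques, N m; "ee_pos": TCP position; "eef_rot": TCP orientation; "force": force on the tool from outside, world axes, zero at the start; "moment": the same for the moment, N m; "grip_width": finger opening in m.
Only numpy, scipy, OpenCV 4.12 (cv2) and the standard library are available. Lean on these libraries where they do the work, as an engineer would, in place of code of your own. Each camera call takes 0.05 s, during which the arm holds its last target. There are 200 camera calls.

## Working session

There is one attempt and no reset: what is moved stays moved. The work goes in short steps, Python scripts to look and compute and a shell command to move; the robot and the scene stay as the last step left them, time stands still between calls to the robot, and variables do not carry over. Pictures are saved under pics/ and viewed, about 8 in all and at most 12, crops included, and the job is handed in when it is done.

```bash
mkdir -p pics; python3 - <<'E'
from station import ctrl
import cv2,numpy as np
o=ctrl.get_obs(); print({k:np.round(v,4).tolist() for k,v in o.items()})
ims=[]
for n in("scene","top"):
    c=ctrl.camera(n); np.savez(n+"0.npz",**c); cv2.imwrite(f"pics/{n}0.png",c["pixels"][:,:,::-1]); print(n,c["fx"],c["cx"],c["cy"],np.round(-np.array(c["R"]).T@c["t"],3),np.round(c["R"],3).tolist())
E
```

```text
{'time_s': 0.0, 'qpos': [1.1444, 0.3005, 1.5216, 0.0, 1.3207, -0.0666], 'joint_vel': [0.0006, 0.0014, -0.0004, 0.001, 0.0017, -0.0002], 'tau': [-0.0023, -53.1807, -35.2742, 0.0707, 0.0244, -0.0001], 'ee_pos': [0.1936, 0.5146, 0.2239], 'eef_rot': [-3.1405, -0.0001, 2.7817], 'force': [0.5727, -0.1463, -0.8474], 'moment': [-0.067, -0.0417, 0.0179], 'grip_width': 0.0941}
scene 388.02377247500925 277.7583220348281 202.0501493096531 [0.938 0.421 0.774] [[-0.734, 0.679, -0.012], [0.567, 0.603, -0.561], [-0.374, -0.418, -0.828]]
top 451.0385420648719 291.6681346575673 208.7594916313898 [0.522 0.091 1.163] [[-0.024, -1.0, 0.012], [-0.995, 0.023, -0.1], [0.1, -0.014, -0.995]]
```

View pics/scene0.png

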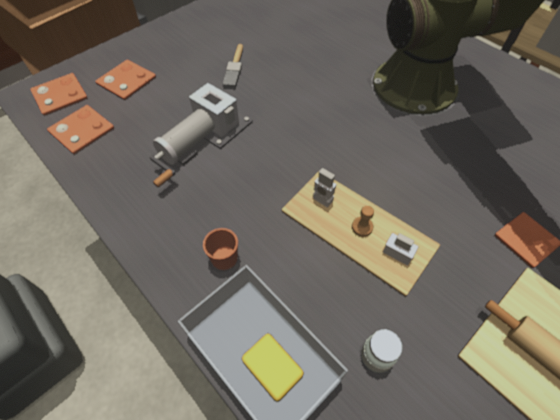

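View pics/top0.png

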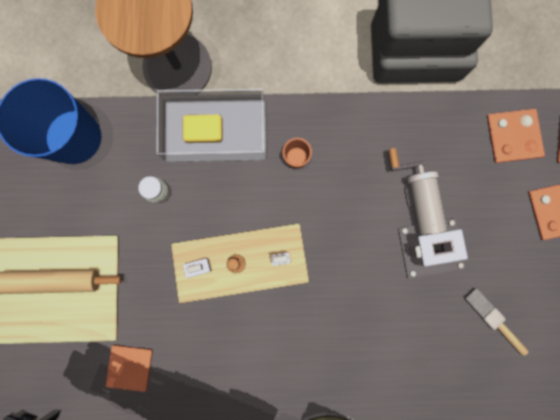

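The scene view shows the die at about (325,187) and the head's slot at (213,97). In the top view the die is at (280,258) and the slot at (442,247). The stamp (235,264) and blank (196,268) stand beside the die. Next I measure with depth from both views.

```bash
cat > h.py <<'E'
import numpy as np,cv2
def cloud(c):
    d=c["depth"]; v,u=np.indices(d.shape)
    P=np.stack([(u-c["cx"])/c["fx"]*d,(v-c["cy"])/c["fy"]*d,d],-1)
    W=(P-c["t"])@c["R"]; W[d<=0]=np.nan
    return W
def rect(xy):
    r=cv2.minAreaRect((xy*1000).astype(np.float32)); b=cv2.boxPoints(r)
    e=[b[1]-b[0],b[2]-b[1]]; l=max(e,key=np.linalg.norm)
    return np.round(r[0],1),np.round(sorted(r[1]),1),round(float((np.degrees(np.arctan2(l[1],l[0])))%180),1)
def sel(W,box,z0,z1):
    u0,v0,u1,v1=box; Q=W[v0:v1,u0:u1].reshape(-1,3)
    return Q[(Q[:,2]>z0)&(Q[:,2]<z1)]
E
python3 - <<'E'
from h import *
B={"top":dict(die=(262,240,298,275),head=(405,215,480,280),board=(165,220,315,305)),"scene":dict(die=(308,160,345,212),head=(180,75,245,145),board=(275,165,445,290))}
for n in B:
    c=np.load(n+"0.npz"); W=cloud(c); print(n)
    for k,(z0,z1) in dict(die=(.1,.13),head=(.083,.097),board=(.006,.018)).items():
        Q=sel(W,B[n][k],z0,z1); print(k,len(Q),np.median(Q[:,2]).round(4) if len(Q) else 0, rect(Q[:,:2]) if len(Q)>3 else '')
    Q=sel(W,B[n]["die"],.07,.095); print("die shoulder",len(Q),np.median(Q[:,2]).round(4),rect(Q[:,:2]) if len(Q)>3 else '')
ims=[]
for n,b in (("top",(255,232,305,282)),("top",(395,205,485,285)),("scene",(300,155,350,215)),("scene",(180,75,250,145))):
    c=np.load(n+"0.npz")["pixels"][b[1]:b[3],b[0]:b[2],::-1]; ims.append(cv2.resize(c,(390,295),interpolation=cv2.INTER_CUBIC))
cv2.imwrite("pics/c1.png",np.vstack([np.hstack(ims[:2]),np.hstack(ims[2:])]))
E
```

```text
top
die 89 0.1147 (array([511.8, 106.4]), array([13.6, 33.8]), 97.8)
head 1121 0.089 (array([ 528.9, -275.7]), array([ 70. , 115.7]), 98.0)
board 6819 0.0114 (array([516.6, 209.2]), array([205.8, 346.6]), 92.0)
die shoulder 98 0.0812 (array([511.8, 106.6]), array([24.8, 43.5]), 99.8)
scene
die 143 0.1143 (array([514.6, 105.5]), array([14.6, 34.4]), 100.5)
head 738 0.0898 (array([ 532.4, -278.5]), array([ 72.1, 118.2]), 97.9)
board 6685 0.0115 (array([506.2, 208.6]), array([153.4, 330. ]), 97.9)
die shoulder 186 0.081 (array([515.3, 105. ]), array([24.9, 45. ]), 99.8)
```

View pics/c1.png

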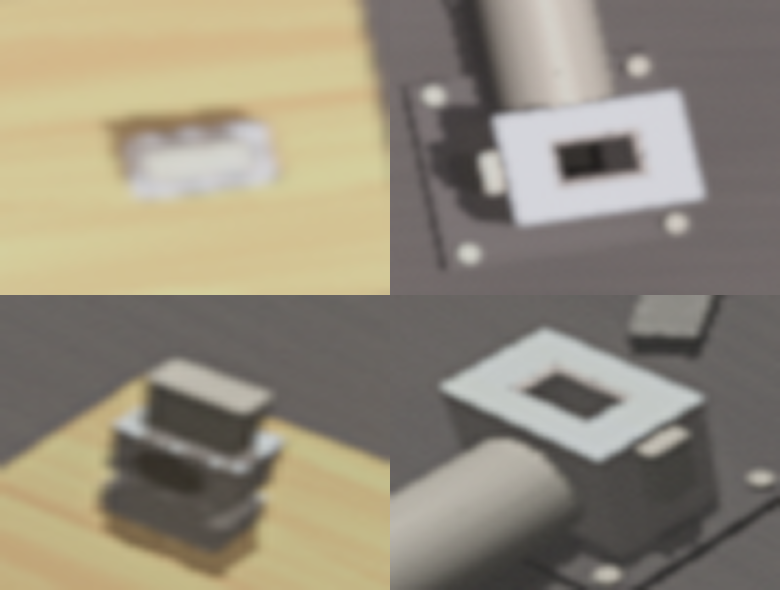

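The crops show the die's tab and shoulders clear, and the slot as a dark rectangle in the head's bright top with the housing on its +y side. I fit the mouth outline on the top plane in both views.

```bash
cat >> h.py <<'E'
def hole(c,box,z,thr=None):
    u0,v0,u1,v1=box; s=8
    g=cv2.cvtColor(c["pixels"],cv2.COLOR_RGB2GRAY)[v0:v1,u0:u1]
    g=cv2.resize(g,None,fx=s,fy=s,interpolation=cv2.INTER_CUBIC)
    t,_=cv2.threshold(g,0,255,cv2.THRESH_OTSU); t=thr or t
    m=(g>t).astype(np.uint8)
    cs,h=cv2.findContours(m,cv2.RETR_CCOMP,cv2.CHAIN_APPROX_NONE)
    H=[k for k,q in zip(cs,h[0]) if q[3]>=0]; k=max(H,key=cv2.contourArea)
    def w(k):
        p=(k[:,0]+.5)/s-.5+[u0,v0]
        r=np.c_[(p[:,0]-c["cx"])/c["fx"],(p[:,1]-c["cy"])/c["fy"],np.ones(len(p))]@c["R"]
        o=-c["R"].T@c["t"]; return (o+r*((z-o[2])/r[:,2:]))[:,:2]
    return t,rect(w(k))
E
python3 - <<'E'
from h import *
for n,b in (("top",(410,220,475,275)),("scene",(185,80,245,135))):
    c=np.load(n+"0.npz")
    for thr in (None,110,140,160):
        print(n,hole(c,b,.09,thr))
E
```

```text
top (150.0, (array([ 529.1, -280.4]), array([26.4, 46.9]), 98.3))
top (110, (array([ 529.1, -280.2]), array([22.7, 42.8]), 97.8))
top (140, (array([ 529. , -280.4]), array([25.3, 45.8]), 98.3))
top (160, (array([ 529.1, -280.6]), array([27.6, 48.2]), 98.3))
scene (133.0, (array([ 532.1, -281.5]), array([25.4, 44.7]), 98.7))
scene (110, (array([ 532.1, -281.3]), array([22.9, 42.1]), 98.8))
scene (140, (array([ 532. , -281.5]), array([26.2, 45.4]), 98.7))
scene (160, (array([ 531.5, -281.8]), array([29.2, 48.4]), 98.4))
```

Mouth is at about (530.5, −281) and 0.09 high, with its y-axis at 98.1°. The die is at about (513.3, 106), with its tab top at 0.115 and its y-axis at about 99.5°. Both views agree that mouth − die is (17, −387). I'll grip the tab across its 14 mm and move above the die.

```bash
for i in 1 2 3 ; do :; done
python3 -m creep '{"translation":[[16,-20,0],[32,-41,0],[48,-61,0],[64,-82,0],[80,-102,0]],"yaw":[-0.05,-0.1,-0.16,-0.21,-0.26],"gripper":[60,60,60,60,60]}' 30
python3 -m creep '{"translation":[[16,-20,0],[32,-41,0],[48,-61,0],[64,-82,0],[80,-102,0]],"yaw":[-0.05,-0.1,-0.16,-0.21,-0.26],"gripper":[60,60,60,60,60]}'
python3 -m creep '{"translation":[[16,-20,0],[32,-41,0],[48,-61,0],[64,-82,0],[80,-102,0]],"yaw":[-0.05,-0.1,-0.16,-0.21,-0.26],"gripper":[60,60,60,60,60]}'
```

```text
time_s: 0.52
ee_pos: [0.274, 0.4114, 0.2237]
eef_rot: [-3.14, -0.0, 2.519]
force: [1.6, 0.6, -0.3]
grip_width: 0.0719
time_s: 0.93
ee_pos: [0.3545, 0.3082, 0.2235]
eef_rot: [-3.14, -0.0, 2.257]
force: [-0.4, 1.3, 0.4]
grip_width: 0.0724
time_s: 1.35
ee_pos: [0.435, 0.2049, 0.2233]
eef_rot: [-3.139, -0.0, 1.994]
force: [0.2, 0.7, -0.5]
grip_width: 0.0722
```

```bash
python3 -m creep '{"translation":[[20,-25,0],[40,-50,0],[60,-75,0],[78,-99,0],[78,-99,0]],"yaw":[-0.06,-0.12,-0.18,-0.257,-0.257],"gripper":[60,60,60,60,60]}'
python3 -m creep '{"translation":[[0,0,-20],[0,0,-40],[0,0,-60],[0,0,-75],[0,0,-75]],"yaw":[0,0,0,0,0],"gripper":[60,60,60,60,60]}'
python3 - <<'E'
from station import ctrl
from h import *
a=[]
for n,b in (("top",(235,215,325,300)),("scene",(275,120,375,215))):
    c=ctrl.camera(n); a.append(cv2.resize(c["pixels"][b[1]:b[3],b[0]:b[2],::-1],(400,390),interpolation=cv2.INTER_CUBIC))
cv2.imwrite("pics/c2.png",np.hstack(a)); o=ctrl.get_obs(); print(o["ee_pos"],o["eef_rot"],o["force"])
E
```

```text
time_s: 1.77
ee_pos: [0.515, 0.1024, 0.2227]
eef_rot: [-3.139, 0.001, 1.729]
force: [-1.0, 0.1, -0.7]
grip_width: 0.0716
time_s: 2.18
ee_pos: [0.5134, 0.1024, 0.1447]
eef_rot: [-3.133, 0.0, 1.73]
force: [-0.5, -0.4, -1.1]
grip_width: 0.0716
[0.51480405 0.10261359 0.14791436] [-3.13785531e+00  5.03471006e-04  1.72966877e+00] [ 0.12845903 -0.44267257  0.37211178]
```

View pics/c2.png

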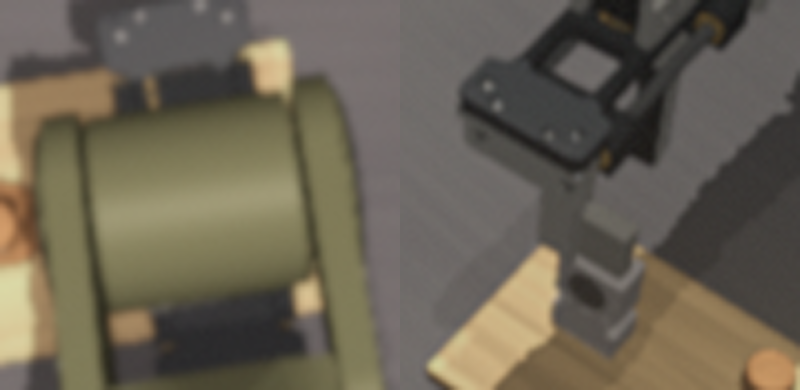

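The scene crop shows the jaws straddling the tab, a few mm toward −y. I correct by (−1.5, +3.4), go down to 0.105 so the fingertips sit just above the shoulders, and close.

```bash
python3 -m creep '{"translation":[[-1.5,3.4,-15],[-1.5,3.4,-30],[-1.5,3.4,-42],[-1.5,3.4,-42],[-1.5,3.4,-42]],"yaw":[0,0,0,0,0],"gripper":[60,60,60,60,60]}'
python3 -m creep '{"translation":[[0,0,0],[0,0,0],[0,0,0]],"yaw":[0,0,0],"gripper":[60,60,60]}'
```

```text
time_s: 2.7
ee_pos: [0.5136, 0.1062, 0.1069]
eef_rot: [-3.139, 0.001, 1.73]
force: [0.3, 0.3, -0.0]
grip_width: 0.0717
time_s: 2.95
ee_pos: [0.5141, 0.1063, 0.1079]
eef_rot: [-3.14, 0.001, 1.73]
force: [-0.9, 0.0, -0.8]
grip_width: 0.0718
```

```bash
python3 -m creep '{"translation":[[0,0,-2],[0,0,-2],[0,0,-2],[0,0,-2],[0,0,-2]],"yaw":[0,0,0,0,0],"gripper":[140,200,255,255,255]}' 10
python3 -m creep '{"translation":[[0,0,0],[0,0,0],[0,0,0],[0,0,0],[0,0,0]],"yaw":[0,0,0,0,0],"gripper":[255,255,255,255,255]}' 55
python3 - <<'E'
from station import ctrl
o=ctrl.get_obs(); print(o["force"],o["moment"],o["ee_pos"],o["grip_width"])
E
```

```text
time_s: 3.37
ee_pos: [0.5141, 0.1062, 0.1059]
eef_rot: [-3.14, 0.001, 1.73]
force: [0.7, 0.5, -0.3]
grip_width: 0.0424
time_s: 3.78
ee_pos: [0.514, 0.1062, 0.1059]
eef_rot: [-3.14, 0.001, 1.73]
force: [-0.2, 0.9, -0.2]
grip_width: 0.0136
[-0.21969748  0.92905412 -0.23292511] [-0.11938442  0.08483187 -0.0107761 ] [0.51401548 0.1062226  0.10585906] 0.01360149180671475
```

```bash
python3 -m creep '{"translation":[[0,0,0],[0,0,2],[0,0,15],[0,0,40],[0,0,70]],"yaw":[0,0,0,0,0],"gripper":[255,255,255,255,255]}'
python3 -m creep '{"translation":[[0,0,25],[0,0,50],[0,0,65],[0,0,65],[0,0,65]],"yaw":[0,0,0,0,0],"gripper":[255,255,255,255,255]}'
python3 -m creep '{"translation":[[1,-20,0],[2,-45,0],[3,-70,0],[4,-95,0],[5,-120,0]],"yaw":[0,0,0,0,0],"gripper":[255,255,255,255,255]}'
python3 -m creep '{"translation":[[1,-25,0],[2,-50,0],[3,-75,0],[4,-100,0],[5,-125,0]],"yaw":[0,0,0,0,0],"gripper":[255,255,255,255,255]}'
```

```text
time_s: 4.2
ee_pos: [0.5131, 0.1061, 0.1753]
eef_rot: [-3.136, 0.0, 1.73]
force: [0.8, -0.2, -2.4]
grip_width: 0.0134
time_s: 4.62
ee_pos: [0.513, 0.1061, 0.2401]
eef_rot: [-3.137, 0.0, 1.73]
force: [0.3, 1.3, -2.7]
grip_width: 0.0142
time_s: 5.03
ee_pos: [0.5173, -0.015, 0.2381]
eef_rot: [-3.134, -0.0, 1.73]
force: [1.3, 0.1, -2.9]
grip_width: 0.0138
time_s: 5.45
ee_pos: [0.5217, -0.1411, 0.236]
eef_rot: [-3.131, -0.002, 1.73]
force: [0.7, 0.8, -1.6]
grip_width: 0.0134
```

```bash
python3 -m creep '{"translation":[[2,-30,0],[4,-60,0],[6,-90,0],[8,-120,-5],[9,-140,-10]],"yaw":[0,0,-0.01,-0.018,-0.018],"gripper":[255,255,255,255,255]}'
python3 -m creep '{"translation":[[0,0,-10],[0,0,-20],[0,0,-20],[0,0,-20],[0,0,-20]],"yaw":[0,0,0,0,0],"gripper":[255,255,255,255,255]}'
python3 - <<'E'
from station import ctrl
from h import *
a=[]
for n,b in (("top",(380,190,500,310)),("scene",(165,20,265,140))):
    c=ctrl.camera(n); np.savez(n+"3.npz",**c); a.append(cv2.resize(c["pixels"][b[1]:b[3],b[0]:b[2],::-1],(400,480),interpolation=cv2.INTER_CUBIC))
cv2.imwrite("pics/c3.png",np.hstack(a)); o=ctrl.get_obs(); print(o["ee_pos"],o["eef_rot"],o["force"],o["grip_width"])
E
```

```text
time_s: 5.87
ee_pos: [0.53, -0.2833, 0.2236]
eef_rot: [-3.129, -0.003, 1.71]
force: [-0.7, -0.1, -2.8]
grip_width: 0.0135
time_s: 6.28
ee_pos: [0.5302, -0.2824, 0.2039]
eef_rot: [-3.129, -0.003, 1.712]
force: [0.0, -0.3, -1.8]
grip_width: 0.0141
[ 0.53035045 -0.2826885   0.20433868] [-3.13002204e+00 -2.36432380e-03  1.71137490e+00] [ 0.41425205  0.46398616 -2.55900961] 0.01374040245080361
```

View pics/c3.png

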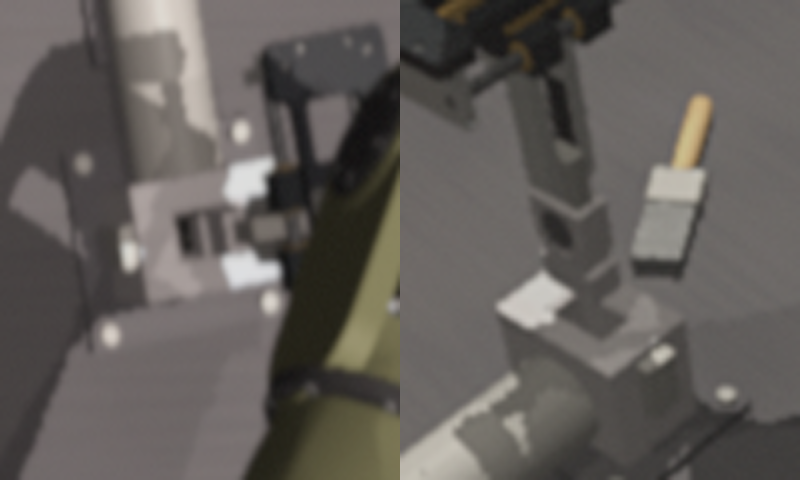

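The top crop shows the slot at about (205,233) with the hand partly covering it. The scene crop shows the die upright over the slot at about (580,240). I compare the die's faces with the mouth in the same view. The tool has drifted to a 0.01 rad tilt, so I check that too.

```bash
python3 - <<'E'
from h import *
c=np.load("scene3.npz"); W=cloud(c); th=np.radians(8.1)
ex=np.array([np.cos(th),np.sin(th),0]); ey=np.array([-np.sin(th),np.cos(th),0])
m=np.array([.5321,-.2815,.09])
Q=sel(W,(190,55,228,105),.112,.178)-m
X=Q@ex*1e3;Y=Q@ey*1e3;Z=(Q[:,2]+.09)*1e3
print(len(Q),X.min(),X.max(),Y.min(),Y.max())
f=(abs(X-12)<5)&(abs(Y)<16); print("x face",f.sum())
A=np.c_[np.ones(f.sum()),Y[f],Z[f]-145]; s=np.linalg.lstsq(A,X[f],rcond=None)[0]; print(s,"std",(X[f]-A@s).std())
for lo,hi in((150,178),(112,130)):
    g=(abs(Y-22)<5)&(abs(X)<8)&(Z>lo)&(Z<hi); print("y face",lo,g.sum(),np.median(Y[g]) if g.sum() else '',np.round(np.sort(Y[g])[::8],1))
# same view calibration: head +y edge and +x edge of top (should be +52,+35)
H=sel(W,(165,75,265,140),.086,.094)-m; print("head top",np.percentile(H@ex*1e3,[1,99]),np.percentile(H@ey*1e3,[1,99]),np.median(H[:,2]))
H=sel(W,(175,95,265,150),.03,.08)-m; X=H@ex*1e3;Y=H@ey*1e3; print("head faces",np.median(X[(abs(X-35)<6)&(abs(Y)<50)]),np.median(Y[(abs(Y-52)<6)&(abs(X)<32)]))
E
```

```text
378 -13.692275618769154 14.076105704713743 -23.617943782423293 23.071476282672794
x face 173
[ 1.14983716e+01 -8.64218605e-03  2.43788112e-02] std 0.8616760403234747
y face 150 52 19.608703638059033 [17.2 18.4 18.9 19.6 20.  20.5 21.5]
y face 112 26 20.185965859479285 [18.1 19.8 20.4 21.4]
head top [-33.77956464  35.71947843] [-51.39323101  51.30206661] -3.998515724667334e-05
head faces 35.07455386250858 50.5208792170548
```

The die sits about 1 mm toward −x at its foot and about 1.7 mm toward −y of the mouth. This agrees with the relative TCP estimate. I correct and lower the foot to just inside the mouth.

```bash
python3 -m creep '{"translation":[[1,1.7,-5],[1,1.7,-10],[1,1.7,-15],[1,1.7,-15],[1,1.7,-15]],"yaw":[0,0,0,0,0],"gripper":[255,255,255,255,255]}'
python3 -m creep '{"translation":[[0,0,-2],[0,0,-4],[0,0,-6],[0,0,-7],[0,0,-7]],"yaw":[0,0,0,0,0],"gripper":[255,255,255,255,255]}'
python3 - <<'E'
from station import ctrl
from h import *
n,b="scene",(165,40,265,140)
c=ctrl.camera(n); np.savez(n+"4.npz",**c); cv2.imwrite("pics/c4.png",cv2.resize(c["pixels"][b[1]:b[3],b[0]:b[2],::-1],(600,600),interpolation=cv2.INTER_CUBIC))
o=ctrl.get_obs(); print(o["ee_pos"],o["eef_rot"],o["force"],o["moment"])
E
```

```text
time_s: 6.8
ee_pos: [0.5312, -0.2809, 0.1889]
eef_rot: [-3.129, -0.003, 1.711]
force: [0.1, -0.1, -1.8]
grip_width: 0.0139
time_s: 7.22
ee_pos: [0.5311, -0.2809, 0.1816]
eef_rot: [-3.129, -0.003, 1.711]
force: [-0.3, 0.7, -2.7]
grip_width: 0.0134
[ 0.53115791 -0.28091063  0.1817689 ] [-3.12921597e+00 -3.00642905e-03  1.71134760e+00] [ 0.90591733 -0.30283027 -2.31907236] [-0.0528764   0.11233019  0.05061239]
```

View pics/c4.png

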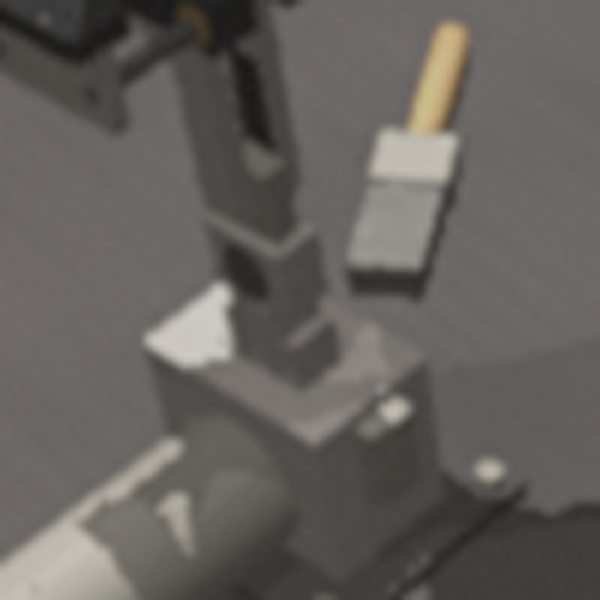

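The foot is entering the mouth at about (290,370) in the crop with no contact force; the baseline is Fz ≈ −2.4 N. I go on in small steps.

```bash
python3 -m creep '{"translation":[[0,0,-1],[0,0,-2],[0,0,-3]],"yaw":[0,0,0],"gripper":[255,255,255]}' | egrep 'pos|force|rot'
python3 -m creep '{"translation":[[0,0,-1],[0,0,-2],[0,0,-3]],"yaw":[0,0,0],"gripper":[255,255,255]}'| egrep 'pos|force|rot'
python3 -m creep '{"translation":[[0,0,-1],[0,0,-2],[0,0,-3]],"yaw":[0,0,0],"gripper":[255,255,255]}'| egrep 'pos|force|rot'
```

```text
ee_pos: [0.5312, -0.2809, 0.1787]
eef_rot: [-3.129, -0.003, 1.711]
force: [0.1, 0.7, -2.6]
ee_pos: [0.5312, -0.2809, 0.1756]
eef_rot: [-3.129, -0.003, 1.711]
force: [0.8, -0.8, -2.6]
ee_pos: [0.5312, -0.2809, 0.1725]
eef_rot: [-3.129, -0.003, 1.711]
force: [0.4, 0.7, -2.6]
```

```bash
python3 -m creep '{"translation":[[0,0,-1],[0,0,-2],[0,0,-2]],"yaw":[0,0,0],"gripper":[255,255,255]}' | egrep 'pos|force'
python3 -m creep '{"translation":[[0,0,-1],[0,0,-2],[0,0,-2]],"yaw":[0,0,0],"gripper":[255,255,255]}'| egrep 'pos|force'
python3 -m creep '{"translation":[[0,0,-1],[0,0,-2],[0,0,-2]],"yaw":[0,0,0],"gripper":[255,255,255]}'| egrep 'pos|force'
python3 -m creep '{"translation":[[0,0,-1],[0,0,-2],[0,0,-2]],"yaw":[0,0,0],"gripper":[255,255,255]}'| egrep 'pos|force|rot|width'
```

```text
ee_pos: [0.5311, -0.2809, 0.1703]
force: [-0.7, 0.5, -3.4]
ee_pos: [0.5311, -0.2809, 0.168]
force: [0.0, 0.4, -2.2]
ee_pos: [0.531, -0.2809, 0.1658]
force: [0.2, -0.2, -2.7]
ee_pos: [0.531, -0.2809, 0.1636]
eef_rot: [-3.128, -0.003, 1.711]
force: [0.3, 0.0, -3.1]
grip_width: 0.0135
```

```bash
python3 -m creep '{"translation":[[0,0,-1],[0,0,-2],[0,0,-2]],"yaw":[0,0,0],"gripper":[255,255,255]}' | egrep 'pos|force'
python3 -m creep '{"translation":[[0,0,-1],[0,0,-2],[0,0,-2]],"yaw":[0,0,0],"gripper":[255,255,255]}'| egrep 'pos|force'
python3 -m creep '{"translation":[[0,0,-1],[0,0,-2],[0,0,-2]],"yaw":[0,0,0],"gripper":[255,255,255]}'| egrep 'pos|force'
python3 -m creep '{"translation":[[0,0,-1],[0,0,-2],[0,0,-2]],"yaw":[0,0,0],"gripper":[255,255,255]}'| egrep 'pos|force|rot|width'
```

```text
ee_pos: [0.5309, -0.2809, 0.1614]
force: [0.5, -0.4, -2.3]
ee_pos: [0.5308, -0.2809, 0.1591]
force: [0.3, 0.1, -2.2]
ee_pos: [0.531, -0.2812, 0.1573]
force: [1.0, -3.0, -1.1]
ee_pos: [0.5313, -0.2819, 0.1559]
eef_rot: [-3.13, -0.001, 1.711]
force: [1.9, -5.8, 0.9]
grip_width: 0.0137
```

Fy is rising, so the ball has been met at TCP z ≈ 0.157. Home is expected near z ≈ 0.127. I press through the bump.

```bash
python3 -m creep '{"translation":[[0,0,-1],[0,0,-2]],"yaw":[0,0],"gripper":[255,255]}' | egrep 'pos|force'
python3 -m creep '{"translation":[[0,0,-1],[0,0,-2]],"yaw":[0,0],"gripper":[255,255]}' | egrep 'pos|force'
python3 -m creep '{"translation":[[0,0,-1],[0,0,-2]],"yaw":[0,0],"gripper":[255,255]}' | egrep 'pos|force|rot|width'
```

```text
ee_pos: [0.5317, -0.2823, 0.155]
force: [-3.4, -3.1, 17.0]
ee_pos: [0.5318, -0.2825, 0.1547]
force: [-7.9, 1.4, 24.1]
ee_pos: [0.5318, -0.2825, 0.1546]
eef_rot: [-3.133, 0.002, 1.711]
force: [-9.5, 2.7, 26.6]
grip_width: 0.0134
```

That is 29 N against the expected 8–16 N, so I stop forcing and back off to read the moments.

```bash
python3 - <<'E'
from station import ctrl
o=ctrl.get_obs(); print(o["time_s"],o["force"],o["moment"],o["ee_pos"],o["eef_rot"])
E
python3 -m creep '{"translation":[[0,0,1],[0,0,1.5],[0,0,1.5]],"yaw":[0,0,0],"gripper":[255,255,255]}' 
python3 - <<'E'
from station import ctrl
from h import *
o=ctrl.get_obs(); print(o["force"],o["moment"],o["ee_pos"],o["eef_rot"])
n,b="scene",(165,40,265,140)
c=ctrl.camera(n); np.savez(n+"5.npz",**c); cv2.imwrite("pics/c5.png",cv2.resize(c["pixels"][b[1]:b[3],b[0]:b[2],::-1],(600,600),interpolation=cv2.INTER_CUBIC))
E
```

```text
10.5167 [-9.53616315  2.69383729 26.63518305] [0.54139125 2.36026149 0.00930012] [ 0.53177807 -0.28253597  0.15463507] [-3.13269398e+00  2.37664974e-03  1.71111113e+00]
time_s: 10.77
ee_pos: [0.5316, -0.2823, 0.1559]
eef_rot: [-3.132, 0.002, 1.711]
force: [-2.5, -0.5, 1.2]
grip_width: 0.0137
[-2.50683863 -0.48578425  1.2357318 ] [-0.21144865  0.45299887  0.01964479] [ 0.53159072 -0.28233403  0.15589949] [-3.13210627e+00  1.81837264e-03  1.71113547e+00]
```

View pics/c5.png

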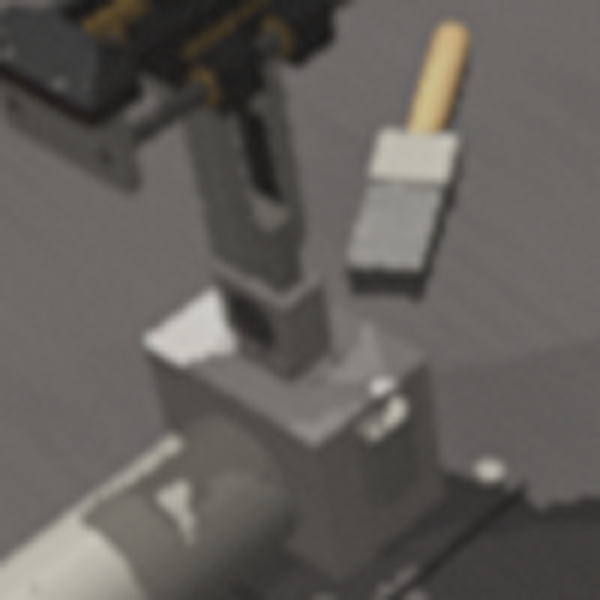

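The crop shows the die part-way in with no visible fault. The resisting force acts low on the die, which the ball had pushed about 1.5 mm toward −y. I check the die's slip and tilt in the grip, then recentre just above the ball.

```bash
python3 - <<'E'
from h import *
th=np.radians(8.1); ex=np.array([np.cos(th),np.sin(th),0]); ey=np.array([-np.sin(th),np.cos(th),0]); m=np.array([.5321,-.2815,.09])
for f,tz,box in (("scene3",.2043,(190,55,228,105)),("scene4",.1818,(190,60,228,112)),("scene5",.1559,(190,60,228,112))):
    W=cloud(np.load(f+".npz")); Q=sel(W,box,max(.095,tz-.09),tz-.018)-m
    X=Q@ex*1e3;Y=Q@ey*1e3;Z=(Q[:,2]+.09-tz)*1e3
    s=(abs(Z+24)<4)&(Y>-25)&(Y<24)&(X<11)&(X>-12)
    g=(abs(Y-21)<5)&(abs(X)<9)&(Z<-28)&(Z>-56)
    A=np.c_[np.ones(g.sum()),Z[g]+40]; p=np.linalg.lstsq(A,Y[g],rcond=None)[0]
    h=(abs(X-12)<4)&(abs(Y)<18)&(Z<-28); A=np.c_[np.ones(h.sum()),Z[h]+40]; q=np.linalg.lstsq(A,X[h],rcond=None)[0]
    t=Z[(abs(Y)<20)&(abs(X)<14)]
    print(f,"shoulder band n",s.sum(),"z med",np.median(Z[s&(Y>17)]).round(2),"yface@-40",p.round(3),g.sum(),"xface",q.round(3),h.sum())
E
python3 -m creep '{"translation":[[0,0,1.5],[-0.5,1.4,1.5],[-0.5,1.4,1.5]],"yaw":[0,0,0],"gripper":[255,255,255]}' 
python3 - <<'E'
from station import ctrl
o=ctrl.get_obs(); print(o["force"],o["moment"],o["ee_pos"],o["eef_rot"])
E
```

```text
scene3 shoulder band n 54 z med -25.2 yface@-40 [1.9652e+01 6.0000e-03] 53 xface [12.019  0.024] 176
scene4 shoulder band n 46 z med -24.36 yface@-40 [21.325  0.025] 52 xface [12.855  0.021] 162
scene5 shoulder band n 40 z med -24.11 yface@-40 [1.9752e+01 1.9000e-02] 46 xface [13.247  0.032] 88
time_s: 11.07
ee_pos: [0.5312, -0.2809, 0.1573]
eef_rot: [-3.132, 0.002, 1.711]
force: [0.3, -1.7, 0.3]
grip_width: 0.0137
[ 0.33127391 -1.68732738  0.26693872] [-0.42969751  0.08093689  0.02746972] [ 0.53115641 -0.28092812  0.15730394] [-3.13224558e+00  2.11831141e-03  1.71123197e+00]
```

No slip: the shoulder is 24 mm below the TCP, as before. The die's top is about 1 mm toward +x, so I shift −0.7 in x and hold y against the ball while pressing.

```bash
python3 -m creep '{"translation":[[-0.7,0.3,-0.5],[-0.7,0.5,-1]],"yaw":[0,0],"gripper":[255,255]}' | egrep 'pos|force'
python3 -m creep '{"translation":[[0,0.5,-0.5],[0,0.7,-1]],"yaw":[0,0],"gripper":[255,255]}' | egrep 'pos|force'
python3 -m creep '{"translation":[[0,0.5,-0.5],[0,0.7,-1]],"yaw":[0,0],"gripper":[255,255]}' | egrep 'pos|force|rot'
python3 - <<'E'
from station import ctrl
o=ctrl.get_obs(); print(o["force"],o["moment"],o["ee_pos"],o["eef_rot"])
E
```

```text
ee_pos: [0.5308, -0.2808, 0.1569]
force: [-0.4, -3.9, 5.1]
ee_pos: [0.531, -0.2807, 0.1567]
force: [-0.3, -5.2, 7.1]
ee_pos: [0.5312, -0.2806, 0.1564]
eef_rot: [-3.135, 0.007, 1.711]
force: [-1.6, -5.0, 8.7]
[-1.55984243 -4.98091602  8.65405057] [-1.57894865  0.49441561  0.06626113] [ 0.53118373 -0.28063591  0.15641972] [-3.13533093  0.00721627  1.71107014]
```

```bash
python3 -m creep '{"translation":[[-0.3,0.3,-1],[-0.3,0.3,-1.5]],"yaw":[0,0],"gripper":[255,255]}' | egrep 'pos|force'
python3 -m creep '{"translation":[[-0.3,0.3,-1],[-0.3,0.3,-1.5]],"yaw":[0,0],"gripper":[255,255]}' | egrep 'pos|force|rot'
python3 - <<'E'
from station import ctrl
o=ctrl.get_obs(); print(o["force"],o["moment"],o["ee_pos"],o["eef_rot"])
E
```

```text
ee_pos: [0.5311, -0.281, 0.1559]
force: [-1.2, -5.3, 10.1]
ee_pos: [0.5311, -0.2813, 0.1553]
eef_rot: [-3.138, 0.011, 1.711]
force: [-1.0, -4.5, 9.9]
[-0.96686093 -4.48315458  9.91703644] [-1.25760699  0.41047266  0.0043151 ] [ 0.53106997 -0.28132705  0.15534695] [-3.13772965  0.01109228  1.71072247]
```

```bash
python3 -m creep '{"translation":[[-0.2,0.3,-1],[-0.2,0.3,-2]],"yaw":[0,0],"gripper":[255,255]}' | egrep 'pos|force'
python3 -m creep '{"translation":[[-0.2,0.3,-1],[-0.2,0.3,-2]],"yaw":[0,0],"gripper":[255,255]}' | egrep 'pos|force|rot'
python3 - <<'E'
from station import ctrl
o=ctrl.get_obs(); print(o["force"],o["moment"],o["ee_pos"],o["eef_rot"])
E
```

```text
ee_pos: [0.5312, -0.2815, 0.155]
force: [-5.9, -1.2, 22.0]
ee_pos: [0.5311, -0.2815, 0.1548]
eef_rot: [-3.14, 0.014, 1.711]
force: [-8.1, -0.9, 24.4]
[-8.13342586 -0.86087955 24.43509143] [-0.05115626  1.88258756  0.00899057] [ 0.53109217 -0.2815358   0.15481766] [-3.14020836  0.01428788  1.71056657]
```

It is a firm stop again at the same height, with a −x component. The bevel's +x edge seems to catch on the insert's rim. I lift clear of the ball and probe the slot walls by feel to centre.

```bash
python3 -m creep '{"translation":[[0,0,2],[0,0,4],[0,0,4]],"yaw":[0,0,0],"gripper":[255,255,255]}' | egrep 'pos|force|rot'
for s in; do :; done
python3 -m creep '{"translation":[[-0.5,0,0],[-1,0,0],[-1,0,0]],"yaw":[0,0,0],"gripper":[255,255,255]}' | egrep 'pos|force'
python3 -m creep '{"translation":[[-0.5,0,0],[-1,0,0],[-1,0,0]],"yaw":[0,0,0],"gripper":[255,255,255]}' | egrep 'pos|force|rot'
python3 - <<'E'
from station import ctrl
o=ctrl.get_obs(); print(o["force"],o["moment"],o["ee_pos"],o["eef_rot"])
E
```

```text
ee_pos: [0.5309, -0.2812, 0.1586]
eef_rot: [-3.139, 0.013, 1.711]
force: [-0.5, -0.0, -2.1]
ee_pos: [0.5298, -0.2809, 0.1582]
force: [0.3, -1.0, -3.2]
ee_pos: [0.5288, -0.2809, 0.1581]
eef_rot: [-3.139, 0.013, 1.711]
force: [1.4, -0.2, -3.0]
[ 1.42631235 -0.22623815 -2.9710527 ] [ 0.00127325 -0.20406587  0.08621837] [ 0.52883336 -0.28089557  0.15806327] [-3.13941397  0.01256712  1.71068248]
```

```bash
python3 -m creep '{"translation":[[0.7,0,0],[1.5,0,0],[1.5,0,0]],"yaw":[0,0,0],"gripper":[255,255,255]}' | egrep 'pos|force'
python3 -c "
from station import ctrl
print(ctrl.get_obs()['moment'])"
python3 -m creep '{"translation":[[0.5,0,0],[1,0,0],[1,0,0]],"yaw":[0,0,0],"gripper":[255,255,255]}' | egrep 'pos|force'
python3 -c "
from station import ctrl
print(ctrl.get_obs()['moment'])"
python3 -m creep '{"translation":[[0.5,0,0],[0.8,0,0],[0.8,0,0]],"yaw":[0,0,0],"gripper":[255,255,255]}' | egrep 'pos|force|rot'
python3 -c "
from station import ctrl
print(ctrl.get_obs()['moment'])"
```

```text
ee_pos: [0.5304, -0.2809, 0.1581]
force: [1.3, 0.3, -2.6]
[-0.00904485  0.09521965  0.00611272]
ee_pos: [0.5311, -0.2809, 0.158]
force: [-3.5, 0.2, -0.2]
[-0.05708677  1.04423179  0.02876627]
ee_pos: [0.5313, -0.281, 0.158]
eef_rot: [-3.137, 0.012, 1.711]
force: [-7.2, 0.6, 0.8]
[-0.01721325  1.76427807  0.06530449]
```

The x walls are felt at about 0.5288 and 0.5308, so the centre is about 0.5298; I had been against the +x wall. Now y.

```bash
python3 -m creep '{"translation":[[-0.7,0,0.3],[-1.5,0,0.5],[-1.5,0,0.5]],"yaw":[0,0,0],"gripper":[255,255,255]}' | egrep 'pos|force|rot'
P='import sys
from station import ctrl
print(ctrl.get_obs()["moment"].round(2))'
python3 -c "$P"
python3 -m creep '{"translation":[[0,-0.5,0],[0,-1,0],[0,-1,0]],"yaw":[0,0,0],"gripper":[255,255,255]}' | egrep 'pos|force'; python3 -c "$P"
python3 -m creep '{"translation":[[0,-0.5,0],[0,-0.6,0],[0,-0.6,0]],"yaw":[0,0,0],"gripper":[255,255,255]}' | egrep 'pos|force|rot'; python3 -c "$P"
python3 -m creep '{"translation":[[0,0.7,0],[0,1.5,0],[0,1.5,0]],"yaw":[0,0,0],"gripper":[255,255,255]}' | egrep 'pos|force'; python3 -c "$P"
python3 -m creep '{"translation":[[0,0.5,0],[0,0.7,0],[0,0.7,0]],"yaw":[0,0,0],"gripper":[255,255,255]}' | egrep 'pos|force|rot'; python3 -c "$P"
```

```text
ee_pos: [0.53, -0.281, 0.1586]
eef_rot: [-3.137, 0.012, 1.711]
force: [1.1, -0.6, -2.5]
[-0.03  0.03 -0.05]
ee_pos: [0.5301, -0.2818, 0.1586]
force: [0.6, 1.1, -2.4]
[ 0.36 -0.1   0.02]
ee_pos: [0.5302, -0.2821, 0.1587]
eef_rot: [-3.138, 0.011, 1.711]
force: [-0.7, 4.7, 0.1]
[ 1.13  0.19 -0.05]
ee_pos: [0.5302, -0.2808, 0.1587]
force: [-0.1, 0.1, -3.6]
[-0.04  0.07 -0.01]
ee_pos: [0.5302, -0.2801, 0.1587]
eef_rot: [-3.138, 0.012, 1.711]
force: [0.2, -0.2, -2.2]
[-0.06  0.03  0.03]
```

The −y wall is at −0.2817, so the centre is about −0.2807. I press again from x = 0.5298, y = −0.2803.

```bash
python3 -m creep '{"translation":[[-0.4,0,-0.7],[-0.4,0,-1.5],[-0.4,0,-1.7]],"yaw":[0,0,0],"gripper":[255,255,255]}' | egrep 'pos|force|rot'
python3 -m creep '{"translation":[[-0.2,0.2,-1],[-0.2,0.4,-2]],"yaw":[0,0],"gripper":[255,255]}' | egrep 'pos|force'
python3 -m creep '{"translation":[[-0.3,0.3,-1],[-0.3,0.4,-2]],"yaw":[0,0],"gripper":[255,255]}' | egrep 'pos|force|rot'
python3 -c "
from station import ctrl
print(ctrl.get_obs()['moment'])"
```

```text
ee_pos: [0.5299, -0.2805, 0.1571]
eef_rot: [-3.138, 0.013, 1.711]
force: [-1.0, -2.8, -0.3]
ee_pos: [0.53, -0.2808, 0.156]
force: [0.4, -6.5, 7.7]
ee_pos: [0.5302, -0.2811, 0.1552]
eef_rot: [-3.141, 0.017, 1.71]
force: [-1.9, -3.7, 15.0]
[-0.92775575  0.54052972  0.02983635]
```

```bash
python3 -m creep '{"translation":[[-0.5,0.8,-1],[-0.5,0.8,-2]],"yaw":[0,0],"gripper":[255,255]}' | egrep 'pos|force|rot'
python3 -m creep '{"translation":[[-0.4,0.8,-1],[-0.4,0.8,-2]],"yaw":[0,0],"gripper":[255,255]}' | egrep 'pos|force|rot'
python3 -c "
from station import ctrl
o=ctrl.get_obs(); print(o['moment'],o['time_s'])"
```

```text
ee_pos: [0.5302, -0.281, 0.1549]
eef_rot: [3.14, 0.02, 1.71]
force: [-3.5, -3.1, 17.1]
ee_pos: [0.5302, -0.2808, 0.1546]
eef_rot: [3.138, 0.022, 1.71]
force: [-3.6, -1.9, 17.7]
[-0.56736448  0.95460297 -0.02185822] 15.9
```

The resistance lies 2–3 mm after first touch, where the bevel's slope ends, so it is consistent with the bump plus some wall rubbing. I press a little more, still well centred.

```bash
python3 -m creep '{"translation":[[-0.4,0.2,-1.5],[-0.4,0.2,-2.5]],"yaw":[0,0],"gripper":[255,255]}' | egrep 'pos|force|rot'
python3 -c "
from station import ctrl
o=ctrl.get_obs(); print(o['moment'],o['force'])"
python3 -m creep '{"translation":[[-0.4,0.2,-1.5],[-0.4,0.2,-2.5]],"yaw":[0,0],"gripper":[255,255]}' | egrep 'pos|force|rot|width'
python3 -c "
from station import ctrl
o=ctrl.get_obs(); print(o['moment'],o['force'])"
```

```text
ee_pos: [0.5302, -0.2808, 0.1539]
eef_rot: [3.136, 0.024, 1.71]
force: [-3.0, 1.4, 18.0]
[ 0.08834492  0.83341807 -0.01709435] [-3.03829321  1.41191804 17.98344917]
ee_pos: [0.5302, -0.2807, 0.1532]
eef_rot: [3.134, 0.025, 1.71]
force: [-3.8, 1.7, 19.3]
grip_width: 0.0136
[0.25264669 1.21627125 0.06335268] [-3.79161269  1.69649665 19.31200385]
```

It's moving at a steady ~20 N, but the tilt is creeping up because each call adopts the measured orientation. I check for slip before going on.

```bash
cat > chk.py <<'E'
from station import ctrl
from h import *
o=ctrl.get_obs(); tz=o["ee_pos"][2]; c=ctrl.camera("scene")
th=np.radians(8.1); ex=np.array([np.cos(th),np.sin(th),0]); ey=np.array([-np.sin(th),np.cos(th),0]); m=np.array([.5321,-.2815,.09])
W=cloud(c); Q=sel(W,(190,60,228,118),.095,tz-.015)-m
X=Q@ex*1e3;Y=Q@ey*1e3;Z=(Q[:,2]+.09-tz)*1e3
s=(abs(Z+24)<6)&(Y>15)&(Y<24)&(X<11)&(X>-12)
g=(abs(Y-21)<5)&(abs(X)<9)&(Z<-28); h=(abs(X-12)<4)&(abs(Y)<18)&(Z<-28)
f=lambda a,k:np.polyfit(Z[k]+40,a[k],1).round(3) if k.sum()>8 else None
print("shoulder dz",s.sum(),np.median(Z[s]).round(2),"y slope/pos",f(Y,g),g.sum(),"x slope/pos",f(X,h),h.sum())
print("z hist of narrow top strip",np.percentile(Z[s],[10,50,90]).round(1),o["force"].round(1),o["moment"].round(2))
E
python3 chk.py
```

```text
shoulder dz 30 -24.75 y slope/pos [5.0000e-03 2.0317e+01] 49 x slope/pos [-1.0000e-03  1.2994e+01] 80
z hist of narrow top strip [-28.2 -24.7 -19.8] [-3.8  1.7 19.3] [0.25 1.22 0.06]
```

No slip, and the die stands upright in the image. I do one longer press so the orientation target stays fixed through the bump.

```bash
python3 -m creep '{"translation":[[-0.3,0,-1.5],[-0.3,0,-3],[-0.3,0,-4]],"yaw":[0,0,0],"gripper":[255,255,255]}' | egrep 'pos|force|rot|width'
python3 chk.py
```

```text
ee_pos: [0.5301, -0.2806, 0.1506]
eef_rot: [3.133, 0.025, 1.71]
force: [-4.0, 1.3, 15.1]
grip_width: 0.0134
shoulder dz 35 -24.57 y slope/pos [ 0.053 20.662] 45 x slope/pos [6.0000e-03 1.2862e+01] 77
z hist of narrow top strip [-28.6 -24.6 -19.5] [-4.   1.3 15.1] [0.13 1.02 0.02]
```

```bash
python3 -m creep '{"translation":[[-0.6,0,-1],[-0.6,0,-2],[-0.6,0,-3]],"yaw":[0,0,0],"gripper":[255,255,255]}' | egrep 'pos|force|rot|width'
python3 -m creep '{"translation":[[-0.2,0,-1],[-0.2,0,-2],[-0.2,0,-3]],"yaw":[0,0,0],"gripper":[255,255,255]}' | egrep 'pos|force|rot|width'
python3 -c "
from station import ctrl
o=ctrl.get_obs(); print(o['moment'],o['force'])"
```

```text
ee_pos: [0.5299, -0.2806, 0.1485]
eef_rot: [3.132, 0.026, 1.71]
force: [-1.7, 1.0, 13.7]
grip_width: 0.0137
ee_pos: [0.5299, -0.2805, 0.1469]
eef_rot: [3.131, 0.027, 1.711]
force: [-4.4, 1.5, 15.7]
grip_width: 0.0134
[0.13225102 1.17093595 0.14193147] [-4.44288791  1.53086347 15.67044849]
```

Sliding but with too much rubbing, about 16 N. I relax the stored forces by re-targeting the measured pose, then look.

```bash
python3 -m creep '{"translation":[[0,0,0.3],[0,0,0.3]],"yaw":[0,0],"gripper":[255,255]}' | egrep 'pos|force|rot'
python3 -m creep '{"translation":[[-0.4,0,0],[-0.4,0,0]],"yaw":[0,0],"gripper":[255,255]}' | egrep 'pos|force|rot'
python3 -c "
from station import ctrl
o=ctrl.get_obs(); print(o['moment'],o['force'])"
python3 -m creep '{"translation":[[-0.4,0,0],[-0.4,0,0]],"yaw":[0,0],"gripper":[255,255]}' | egrep 'pos|force|rot'
python3 -c "
from station import ctrl
o=ctrl.get_obs(); print(o['moment'],o['force'],o['time_s'])"
```

```text
ee_pos: [0.5298, -0.2804, 0.1469]
eef_rot: [3.131, 0.026, 1.711]
force: [-0.4, -2.2, -0.4]
ee_pos: [0.5296, -0.2804, 0.1468]
eef_rot: [3.131, 0.026, 1.711]
force: [1.6, -1.9, -1.5]
[-0.47340675 -0.37962429  0.08494559] [ 1.63198217 -1.94637641 -1.49037812]
ee_pos: [0.5294, -0.2804, 0.1469]
eef_rot: [3.13, 0.027, 1.711]
force: [3.6, -2.0, -2.5]
[-0.5393474  -0.87169776  0.0995588 ] [ 3.61133271 -2.02874045 -2.47820858] 17.5833
```

The steady ~17 N independent of depth could also be the tab slipping through the pads, and my shoulder check was biased by its own window. I look at it directly.

```bash
python3 - <<'E'
from station import ctrl
from h import *
c=ctrl.camera("scene"); np.savez("scene6.npz",**c); b=(180,65,240,125)
a=[np.load("scene5.npz")["pixels"],c["pixels"]]
cv2.imwrite("pics/c6.png",np.hstack([cv2.resize(i[b[1]:b[3],b[0]:b[2],::-1],(400,400),interpolation=cv2.INTER_CUBIC) for i in a]))
# vertical profile: bright shoulder height on +x face: project points of the broad face shoulder edge for candidate z
th=np.radians(8.1); ex=np.array([np.cos(th),np.sin(th),0]); ey=np.array([-np.sin(th),np.cos(th),0])
for f,tz in (("scene4",.1818),("scene5",.1559),("scene6",.1469)):
    W=cloud(np.load(f+".npz")); m=np.array([.5321,-.2815,0]); Q=sel(W,(185,55,235,120),.085,.19)-m
    X=Q@ex*1e3;Y=Q@ey*1e3;Z=Q[:,2]*1e3
    k=(Y>17.5)&(Y<26)&(X>-14)&(X<14); h,e=np.histogram(Z[k],np.arange(88,185,2)); print(f,tz,[(int(z),int(n)) for z,n in zip(e,h) if n])
E
```

```text
scene4 0.1818 [(88, 4), (90, 2), (92, 3), (94, 4), (96, 6), (98, 6), (100, 6), (102, 3), (104, 2), (106, 9), (108, 4), (110, 12), (112, 5), (122, 5), (124, 2), (126, 6), (128, 5), (130, 4), (132, 5), (134, 5), (136, 7), (138, 4), (140, 4), (142, 8), (144, 4), (146, 7), (148, 4), (150, 8), (152, 3), (154, 5), (156, 7), (158, 9), (160, 2), (166, 1), (168, 1)]
scene5 0.1559 [(88, 4), (90, 2), (96, 1), (98, 3), (100, 5), (102, 2), (104, 7), (106, 3), (108, 5), (110, 5), (112, 4), (114, 5), (116, 5), (118, 2), (120, 4), (122, 4), (124, 6), (126, 4), (128, 7), (130, 5), (132, 4), (134, 2), (136, 1), (140, 1)]
scene6 0.1469 [(88, 4), (90, 10), (92, 4), (94, 5), (96, 3), (98, 5), (100, 7), (102, 4), (104, 3), (106, 6), (108, 4), (110, 4), (112, 5), (114, 7), (116, 3), (118, 5), (120, 5), (122, 7), (124, 3), (126, 1), (146, 1), (150, 1), (154, 2), (156, 1)]
```

View pics/c6.png

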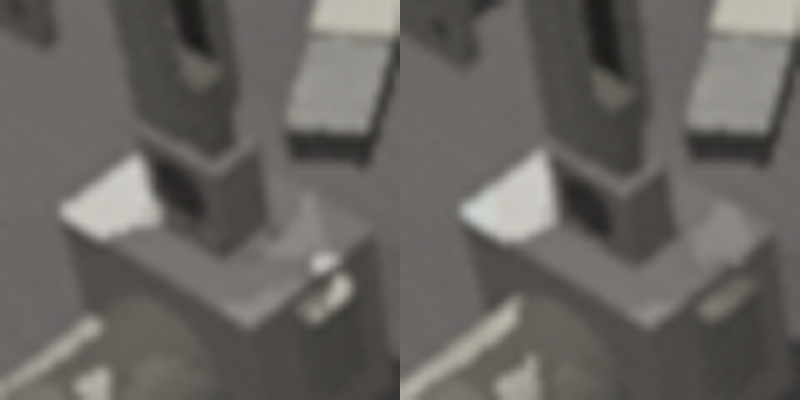

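The shoulder moved down with the TCP (133.5 → 125 mm), so there's no meaningful slip; the die is going in, but the tilted grip makes it rub. I'll let go and press on top of the tab with closed fingertips instead, so the die can align itself and the forces read cleanly.

```bash
python3 -m creep '{"translation":[[0.3,0,0],[0.3,0,0],[0.3,0,0],[0.3,0,0],[0.3,0,0]],"yaw":[0,0,0,0,0],"gripper":[150,150,150,150,150]}' | egrep 'pos|force|rot|width'
python3 -m creep '{"translation":[[0,0,5],[0,0,15],[0,0,30],[0,0,40],[0,0,40]],"yaw":[0,0,0,0,0],"gripper":[150,150,150,150,150]}' | egrep 'pos|force|rot|width'
python3 -m creep '{"translation":[[0,0,0],[0,0,0],[0,0,0],[0,0,0],[0,0,0]],"yaw":[0,0,0,0,0],"gripper":[255,255,255,255,255]}' 20 | egrep 'pos|force|rot|width'
python3 - <<'E'
from station import ctrl
from h import *
c=ctrl.camera("scene"); np.savez("scene7.npz",**c); b=(170,45,250,125)
cv2.imwrite("pics/c7.png",cv2.resize(c["pixels"][b[1]:b[3],b[0]:b[2],::-1],(480,480),interpolation=cv2.INTER_CUBIC))
o=ctrl.get_obs(); print(o["force"],o["moment"],o["ee_pos"],o["eef_rot"],o["grip_width"])
E
```

```text
ee_pos: [0.5296, -0.2803, 0.1468]
eef_rot: [3.13, 0.026, 1.711]
force: [-0.0, 0.5, -0.9]
grip_width: 0.0383
ee_pos: [0.5304, -0.2808, 0.1898]
eef_rot: [3.127, 0.029, 1.711]
force: [-0.2, 0.5, 1.0]
grip_width: 0.0386
ee_pos: [0.5302, -0.2807, 0.1894]
eef_rot: [3.128, 0.029, 1.711]
force: [0.5, -0.4, -0.3]
grip_width: 0.0085
[0.30586862 0.4865214  0.01772967] [-0.05599606  0.03173284 -0.01419682] [ 0.53028766 -0.2807385   0.18946519] [3.12740408 0.02864679 1.71060525] 0.0045396706189071035
```

View pics/c7.png

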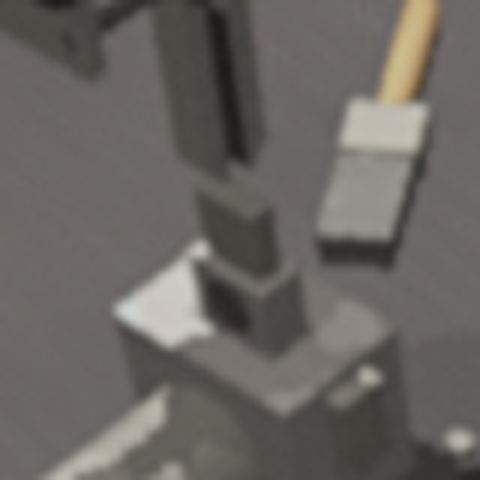

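Closed fingertips are just above the tab's top, around (225,165) against (235,195). I lower to contact and press in small steps; the Fz baseline is now about 0.

```bash
python3 -m creep '{"translation":[[-0.3,1,-4],[-0.3,1,-8],[-0.3,1,-8]],"yaw":[0,0,0],"gripper":[255,255,255]}' | egrep 'pos|force'
for x in; do :; done
python3 -m creep '{"translation":[[0,0,-1],[0,0,-2]],"yaw":[0,0],"gripper":[255,255]}' | egrep 'pos|force'
python3 -m creep '{"translation":[[0,0,-1],[0,0,-2]],"yaw":[0,0],"gripper":[255,255]}' | egrep 'pos|force'
python3 -m creep '{"translation":[[0,0,-0.5],[0,0,-1]],"yaw":[0,0],"gripper":[255,255]}' | egrep 'pos|force'
python3 -m creep '{"translation":[[0,0,-0.5],[0,0,-1]],"yaw":[0,0],"gripper":[255,255]}' | egrep 'pos|force|rot'
```

```text
ee_pos: [0.5296, -0.2795, 0.1802]
force: [-0.9, -0.6, -0.3]
ee_pos: [0.5295, -0.2794, 0.1778]
force: [0.3, -0.0, -0.1]
ee_pos: [0.5297, -0.2795, 0.1762]
force: [-0.0, -0.2, 8.0]
ee_pos: [0.5302, -0.2796, 0.1761]
force: [-0.5, 1.2, 9.5]
ee_pos: [0.5305, -0.2797, 0.1761]
eef_rot: [3.126, 0.03, 1.711]
force: [-2.3, 2.6, 11.5]
```

```bash
python3 -m creep '{"translation":[[-0.5,0.2,-1],[-0.5,0.2,-2]],"yaw":[0,0],"gripper":[255,255]}' | egrep 'pos|force'
python3 -m creep '{"translation":[[-0.5,0.2,-1],[-0.5,0.2,-2]],"yaw":[0,0],"gripper":[255,255]}' | egrep 'pos|force|rot'
python3 -c "
from station import ctrl
o=ctrl.get_obs(); print(o['moment'],o['force'],o['time_s'])"
```

```text
ee_pos: [0.5307, -0.2798, 0.1756]
force: [-1.1, 1.1, 12.8]
ee_pos: [0.5307, -0.2797, 0.175]
eef_rot: [3.121, 0.033, 1.711]
force: [-1.0, 1.5, 13.5]
[0.14994359 0.14797336 0.0388307 ] [-0.99674777  1.51760038 13.48409844] 20.1833
```

```bash
python3 -m creep '{"translation":[[-0.5,0.2,-1],[-0.5,0.2,-2],[-0.5,0.2,-3]],"yaw":[0,0,0],"gripper":[255,255,255]}' | egrep 'pos|force'
python3 -m creep '{"translation":[[-0.5,0.2,-1],[-0.5,0.2,-2],[-0.5,0.2,-3]],"yaw":[0,0,0],"gripper":[255,255,255]}' | egrep 'pos|force'
python3 -m creep '{"translation":[[-0.5,0.2,-1],[-0.5,0.2,-2],[-0.5,0.2,-3]],"yaw":[0,0,0],"gripper":[255,255,255]}' | egrep 'pos|force|rot'
```

```text
ee_pos: [0.5309, -0.2799, 0.1737]
force: [-0.4, 0.5, 12.7]
ee_pos: [0.5311, -0.2801, 0.1722]
force: [-0.7, 0.7, 12.3]
ee_pos: [0.5313, -0.2803, 0.1708]
eef_rot: [3.113, 0.039, 1.711]
force: [-0.6, 0.7, 13.5]
```

Steady sliding at 12–13 N while the ball rides, and still moving. I go on with moderate steps.

```bash
python3 -m creep '{"translation":[[-0.5,0.3,-1],[-0.5,0.3,-2],[-0.5,0.3,-3],[-0.5,0.3,-4]],"yaw":[0,0,0,0],"gripper":[255,255,255,255]}' | egrep 'pos|force'
python3 -m creep '{"translation":[[-0.5,0.3,-1],[-0.5,0.3,-2],[-0.5,0.3,-3],[-0.5,0.3,-4]],"yaw":[0,0,0,0],"gripper":[255,255,255,255]}' | egrep 'pos|force|rot'
python3 chk.py; python3 - <<'E'
from station import ctrl
from h import *
th=np.radians(8.1); ex=np.array([np.cos(th),np.sin(th),0]); ey=np.array([-np.sin(th),np.cos(th),0])
W=cloud(ctrl.camera("scene")); m=np.array([.5321,-.2815,0]); Q=sel(W,(185,55,235,125),.085,.19)-m
X=Q@ex*1e3;Y=Q@ey*1e3;Z=Q[:,2]*1e3
k=(Y>17.5)&(Y<26)&(X>-14)&(X<14); h,e=np.histogram(Z[k],np.arange(88,185,2)); print([(int(z),int(n)) for z,n in zip(e,h) if n])
E
```

```text
ee_pos: [0.5316, -0.2804, 0.1685]
force: [-0.2, -0.0, 13.3]
ee_pos: [0.5318, -0.2807, 0.1661]
eef_rot: [3.108, 0.044, 1.71]
force: [0.2, -0.5, 11.6]
shoulder dz 8 -23.72 y slope/pos [-0.11  17.287] 46 x slope/pos [-0.145  9.398] 117
z hist of narrow top strip [-26.2 -23.7 -19.9] [ 0.2 -0.5 11.6] [-0.09  0.07 -0.02]
[(88, 10), (90, 3), (92, 7), (94, 2), (96, 5), (98, 6), (100, 2), (102, 4), (104, 5), (106, 5), (108, 4), (110, 6), (112, 4), (114, 1)]
```

The shoulder is at ~114 mm, so the die follows the tip. The click is expected around TCP z 0.155–0.161. I continue in smaller calls.

```bash
python3 -m creep '{"translation":[[-0.5,0.3,-1],[-0.5,0.3,-2],[-0.5,0.3,-3]],"yaw":[0,0,0],"gripper":[255,255,255]}' | egrep 'pos|force'
python3 -m creep '{"translation":[[-0.5,0.3,-1],[-0.5,0.3,-2],[-0.5,0.3,-3]],"yaw":[0,0,0],"gripper":[255,255,255]}' | egrep 'pos|force'
python3 -m creep '{"translation":[[-0.5,0.3,-1],[-0.5,0.3,-2]],"yaw":[0,0],"gripper":[255,255]}' | egrep 'pos|force|rot'
```

```text
ee_pos: [0.5318, -0.2807, 0.164]
force: [-1.2, 0.2, 10.8]
ee_pos: [0.5319, -0.2808, 0.1622]
force: [-0.3, 0.4, 5.8]
ee_pos: [0.5315, -0.2806, 0.1604]
eef_rot: [3.104, 0.047, 1.71]
force: [0.2, 0.6, 2.2]
```

Force fell from 11 to 2 N, so this looks like the click region. I go on very gently.

```bash
python3 -m creep '{"translation":[[-0.2,0.1,-0.5],[-0.2,0.1,-1]],"yaw":[0,0],"gripper":[255,255]}' | egrep 'pos|force'
python3 -m creep '{"translation":[[-0.2,0.1,-0.5],[-0.2,0.1,-1]],"yaw":[0,0],"gripper":[255,255]}' | egrep 'pos|force'
python3 -m creep '{"translation":[[-0.2,0.1,-0.5],[-0.2,0.1,-1]],"yaw":[0,0],"gripper":[255,255]}' | egrep 'pos|force|rot'
```

```text
ee_pos: [0.5311, -0.2805, 0.159]
force: [0.1, -0.1, -0.0]
ee_pos: [0.5307, -0.2803, 0.1576]
force: [-0.5, -0.0, 1.1]
ee_pos: [0.5304, -0.2801, 0.1564]
eef_rot: [3.105, 0.046, 1.71]
force: [-0.5, -0.1, -0.1]
```

Zero force: the die has been drawn ahead of the tip (click). I follow it down to feel the pad.

```bash
python3 -m creep '{"translation":[[0,0,-0.5],[0,0,-1]],"yaw":[0,0],"gripper":[255,255]}' | egrep 'pos|force'
python3 -m creep '{"translation":[[0,0,-0.4],[0,0,-0.8]],"yaw":[0,0],"gripper":[255,255]}' | egrep 'pos|force'
python3 -m creep '{"translation":[[0,0,-0.4],[0,0,-0.8]],"yaw":[0,0],"gripper":[255,255]}' | egrep 'pos|force|rot'
```

```text
ee_pos: [0.5304, -0.2802, 0.1554]
force: [1.0, 0.5, 2.5]
ee_pos: [0.5307, -0.2802, 0.1551]
force: [-1.1, 0.1, 6.6]
ee_pos: [0.5309, -0.2803, 0.1548]
eef_rot: [3.103, 0.047, 1.71]
force: [-0.4, 1.5, 7.0]
```

```bash
cat > sh.py <<'E'
from station import ctrl
from h import *
th=np.radians(8.1); ex=np.array([np.cos(th),np.sin(th),0]); ey=np.array([-np.sin(th),np.cos(th),0])
W=cloud(ctrl.camera("scene")); m=np.array([.5321,-.2815,0]); Q=sel(W,(185,55,240,130),.085,.19)-m
X=Q@ex*1e3;Y=Q@ey*1e3;Z=Q[:,2]*1e3
k=(Y>17.5)&(Y<26)&(X>-14)&(X<14); h,e=np.histogram(Z[k],np.arange(88,185,2)); print([(int(z),int(n)) for z,n in zip(e,h) if n])
k=(abs(X)<6)&(abs(Y)<16); h,e=np.histogram(Z[k],np.arange(88,185,2)); print([(int(z),int(n)) for z,n in zip(e,h) if n])
print(ctrl.get_obs()["time_s"],ctrl.get_obs()["force"])
E
python3 sh.py
```

```text
[(88, 12), (90, 5), (92, 7), (94, 2), (96, 4), (98, 8), (100, 4), (102, 1), (104, 1)]
[(98, 1), (100, 4), (102, 2), (104, 1), (106, 3), (108, 3), (110, 2), (112, 2), (114, 3), (116, 5), (118, 2), (120, 3), (122, 4), (124, 3), (126, 5), (128, 5), (130, 3), (132, 2), (134, 9), (136, 3), (140, 3), (142, 3), (144, 2), (146, 4), (148, 3), (150, 2), (152, 3), (154, 3), (156, 4), (158, 2), (162, 3), (164, 1), (166, 3), (168, 2), (170, 4), (172, 2), (174, 4), (176, 1), (178, 2), (180, 2), (182, 3)]
23.4167 [-0.74019661  1.08384354  6.55011128]
```

The pad is felt: 0.6 mm of travel took the force from 1 to 7 N (about 10 N/mm), and the shoulder is at about 103 mm, so the underside is at ~32 mm. I stop here, lift off and check.

```bash
python3 -m creep '{"translation":[[0,0,1],[0,0,3],[0,0,10],[0,0,25],[0,0,45]],"yaw":[0,0,0,0,0],"gripper":[255,255,255,255,255]}' | egrep 'pos|force'
python3 -m creep '{"translation":[[0,20,20],[0,50,35],[0,85,45],[0,120,45],[0,150,45]],"yaw":[0,0,0,0,0],"gripper":[255,255,255,255,255]}' | egrep 'time|pos|force'
python3 sh.py
python3 - <<'E'
from station import ctrl
from h import *
a=[]
for n,b in (("top",(395,205,485,285)),("scene",(165,50,255,130))):
    c=ctrl.camera(n); np.savez(n+"9.npz",**c); a.append(cv2.resize(c["pixels"][b[1]:b[3],b[0]:b[2],::-1],(400,356),interpolation=cv2.INTER_CUBIC))
    W=cloud(c); B={"top":(420,225,465,270),"scene":(190,60,245,125)}[n]
    for z0,z1 in((.128,.145),(.096,.11)):
        Q=sel(W,B,z0,z1); print(n,len(Q),np.median(Q[:,2]).round(4) if len(Q) else 0,rect(Q[:,:2]) if len(Q)>5 else "")
cv2.imwrite("pics/c9.png",np.hstack(a))
E
```

```text
ee_pos: [0.5304, -0.28, 0.1994]
force: [0.8, -0.7, 0.5]
time_s: 24.25
ee_pos: [0.5303, -0.1283, 0.2456]
force: [0.6, -0.7, -0.4]
[(88, 5), (90, 5), (92, 3), (94, 7), (96, 2), (98, 6), (100, 4), (102, 4)]
[(100, 5), (102, 3), (104, 3), (106, 5), (108, 3), (110, 6), (112, 4), (114, 2), (116, 2), (118, 8), (120, 7), (122, 2), (124, 4), (126, 6), (128, 5), (130, 5), (132, 8), (134, 11), (136, 22), (138, 4)]
24.3 [0.22436429 3.58145758 0.48643127]
top 0 0 
top 0 0 
scene 77 0.1353 (array([ 532.4, -282.8]), array([15.2, 35.2]), 99.4)
scene 100 0.102 (array([ 538.3, -278.9]), array([22.2, 47. ]), 118.3)
```

View pics/c9.png

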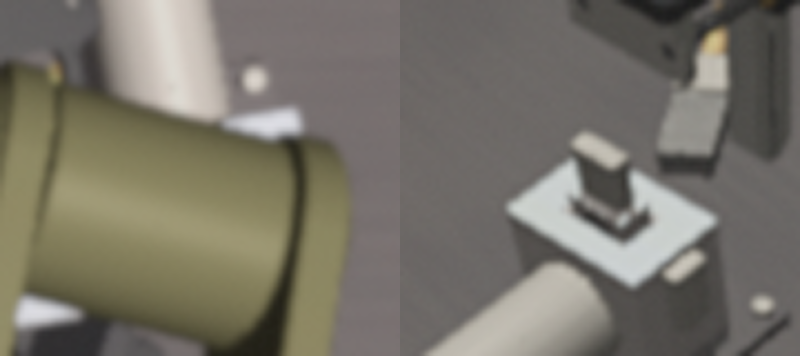

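The die stands upright in the slot at (605,190) in the crop. Its tab top is at ~136 mm, where I left it, so it's held. I settle, check that the bystanders haven't moved, and hand in.

```bash
python3 -m creep '{"translation":[[0,0,0],[0,0,0],[0,0,0],[0,0,0],[0,0,0]],"yaw":[0,0,0,0,0],"gripper":[255,255,255,255,255]}' | egrep 'time|force|width'
python3 - <<'E'
from station import ctrl
from h import *
c=ctrl.camera("scene"); W0=cloud(np.load("scene0.npz")); W=cloud(c)
for n,b,z0,z1 in (("blank",(375,225,425,270),.055,.085),("stamp",(345,195,385,240),.07,.1),("pot",(195,225,245,275),.055,.08),("jar",(355,320,410,375),.07,.1),("head",(165,60,260,150),.086,.094)):
    f=lambda w:(lambda Q:(len(Q),(np.mean(Q,0)*1e3).round(1)))(sel(w,b,z0,z1)); print(n,f(W0),f(W))
Q=sel(W,(190,60,245,125),.128,.145); print("tab top",np.percentile(Q[:,2],[50,80,95]).round(4))
E
```

```text
time_s: 24.82
force: [-0.4, 0.2, -0.4]
grip_width: 0.0004
blank (194, array([499.9, 312.5,  70.7])) (194, array([499.9, 312.5,  70.7]))
stamp (164, array([508.7, 219.9,  83.9])) (164, array([508.8, 219.8,  83.9]))
pot (399, array([775.3,  58.8,  65.8])) (403, array([775.4,  58.5,  65.8]))
jar (833, array([695.1, 416.2,  83.8])) (830, array([695.1, 416.1,  83.9]))
head (666, array([ 533.7, -280.4,   89.9])) (559, array([ 537.9, -272.7,   89.9]))
tab top [0.1351 0.1364 0.1379]
```

```bash
python3 -c "
from station import ctrl
print(ctrl.hand_in())"
```

```text
the job is handed in; nothing more can be done
None
```

The die is in the slot and, as far as I could feel, past the click and resting on the pad. I let go, backed the gripper away and handed in at about 25 s. No verdict was reported.

**Insertion:** I gripped the die by its tab and lowered it into the slot, feeling for the walls to centre it. At the ball it first stopped hard twice, at up to about 29 N, with the die against the +x wall. After recentring it went through at about 20 N.

**Pressing home:** Held in the grip, the die then rubbed at 16–18 N. I let go of the tab and pressed on top of it with closed fingertips.

**Checks that passed:**
- **Click:** the force fell from 11 N to 0 about 4–6 mm before home.
- **Pad:** the force then rose by about 10 N/mm. I stopped at 7 N, well under the pad's 20 N limit.
- **Hold:** after release the tab top stayed at about 136 mm, so the underside is at about 32 mm, and the die looked upright.
- **Bystanders:** the blank, stamp, pot and jar are within 0.3 mm of where they started.
- **Robot:** it was clear, with contact forces near zero.

**Checks that disagreed or are unconfirmed:**
- **Bump:** the force was higher than the 8–16 N in the text.
- **Sliding force:** pressing with the fingertips it was 11–13 N, against the stated 1–3 N.
- **Tilt:** the tool gradually tilted to about 0.06 rad during the pressing.
- **Click and pad:** I know these only from force and height; the ball and pad can't be seen.

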